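Hold an oak block home in the dowel-drilling jig

ROBOT

A 6-joint arm with a two-finger parallel gripper is mounted at the origin on a cart in front of the work surface, level with it; the furniture and walls round the work are solid. World frame = base frame: x ahead of the robot, y to its left, z up, the work surface at z = 0. Lengths are in mm, angles in rad, forces in N, time in s.
With the tool pointing down it reaches from about 275 to 750 mm from the base axis. Payload 10.2 kg.
Tool frame: the origin (TCP) lies midway between the tips of the shut fingers; the grasp point (between the pads) lies 19 mm behind it (ctrl.grasp_offset is the distance from the TCP to the grasp point, in mm); z points along the fingers, y is the line along which they close (so a half turn about z gives the same grasp; the last joint's range is limited). The gripper opens to 85 mm and grips with 20 to 120 N. Pads are 22 mm wide; open, the fingers measure 114 mm over their backs; the gripper's body (76 mm by 85 mm) begins 54 mm behind the grasp point. The pads swing forward as they close: fully open they stand 13 mm farther back than shut.
Start: joints at [-1.507, 0.313, 1.498, -0, 1.331, -0.223], TCP at [148.501, -503.566, 231.294] pointing down, gripper open.
Joint ranges: [-2.94, 2.94], [-0.97, 2.17], [0.19, 2.56], [-1.23, 4.37], [0.02, 3.11], [-2.88, 2.88]. Speed limits (rad/s): [2.39, 2.39, 3.01, 3.14, 3.14, 3.14].

INTERFACE

Orientations are given as a unit quaternion [w, x, y, z].
In Python, from rig import ctrl, viewer, models gives the robot as it stands. The module is installed in compiled form; this text tells all that it offers.
- The arm moves only by the shell command python3 -m pendant 'ROWS' [OPENING] [FORCE]. ROWS is text: rows parted by semicolons, each of 4 numbers parted by spaces: the shift along the tool's x, y, z in m, then the turn about the tool's z in rad. In form: x y z yaw; .... A call has 1 to 10 rows; each row shifts and turns the commanded pose from where the row before left it, along the tool's axes as they then stand; what a row does not reach is not made up. A row lasts 1/8 s, in which the tool goes at most 62.5 mm and 10.7 degrees, less where a joint would pass 70% of its speed; a pose out of reach is approached as far as the arm can. A call is refused whole if a number of a shift passes 0.0625 or a number of a turn 0.188, either way. A call with a gripper value outside its range is refused whole. OPENING is the opening, from 0 (shut) to 1 (fully open), set as the call begins (- or left out, the last holds). The fingers move at their own pace and stop on an object; FORCE is the grip in N (left out, the last holds). Time passes only in rows, so rows that do not move let the fingers close. It gives the time, the measured TCP pose, the force, the opening and the grip force at its end, in the units of the state.
- ctrl.sense(): the state, without advancing time (a new reading comes with each control period).
- viewer.capture(name): name is "scene" or "top" or "wrist"; returns a dict with "color" (480x640x3 uint8, red, green, blue), "vertical_fov" (degrees; the focal length in pixels is half the picture's height over the tangent of half this angle, whatever the lens; pixels are square), "cx", "cy" (the principal point, pixels), "pose" (4x4, takes a point from camera to world coordinates). Camera axes: x right, y down, z forward; pixel columns grow to the right and rows downward; lengths in mm; the calibration is good to about 2 mm. The wrist camera is an equidistant fisheye: a pixel r from the principal point sees the ray r / f radians off the axis. A picture is of the moment at which its call begins. There is no depth.
- ctrl.finish_job(): hands the job in; it is judged then, once.
Trained networks look in the newest picture that a camera, given by its name, has taken for a name from the list of things; names that differ only in an ending like _2 or _b are one class to them, and where a whole thing is asked for, a point or a joint stands for the part that bears it (a point fixed in the world has none). Each returns a list of dicts, best first, with "p" (0 to 1); they miss things now and then, are a little off and sometimes report something else, mostly with a low value. They report only what shows in the picture. A call takes as long as a camera call.
- models.boxes_of(camera, query): "at" ([x, y, z] in mm, in world coordinates, good to about 4 mm: the middle of the surface that is visible of it).
The state is a dict: "time_s": time; "joints": joint angles; "dq": joint speeds; "tau": joint torques, N m; "eef_pos": TCP position; "ee_rot": TCP orientation; "force": force on the tool from outside, world axes, zero at the start; "wrist_torque": the same for the moment, N m; "grip_width": opening from 0.0 (shut) to 1.0 (fully open); "grip_force": force on a finger pad.
Only numpy, scipy, OpenCV 4.12 (cv2) and the standard library are available. Lean on these libraries where they do the work, as an engineer would, in place of code of your own. Each camera call takes 0.05 s, during which the arm holds its last target. There are 200 camera calls.

TASK

Get the oak block ready for its dowel holes: lay it flat on the bed of the drilling jig with its long side flush against the fence, still clear of the sprung plunger, then slide it along the fence, pushing the plunger in, until its end meets the hard face of the blue stop. Finish while still holding it pressed home there, flush and flat, without letting go, and leave the oil can, bung, dowel and wedge where they are.

Things in the scene. Friction and masses are not known exactly. Their poses are not given: they have to be found in the camera images.
- oak_block: pale oak block, loose, 110 x 32 x 45 mm (x, y, z), about 0.12 kg, standing on the bench on its 110 x 32 face; origin at the centre of its underside, x along its length, z up. Both ends are alike. A pencilled cross marks its top. Grip it across its 32 mm width
- drill_jig: drilling jig fixed to the bench, a dark steel bed plate 8 mm thick; origin on the bench plane below the working line, z up. x is the pressing direction, towards the stop. The bed reaches from x = -110 to 110 mm, y = -36 to 48 mm, its top is z = 8 mm. The fence is a steel bar along x (x = -95 to 70 mm), its face at y = -16 mm, its top at z = 18 mm, so a block 32 mm wide flush against it has its centre line at y = 0. The +y side and the -x end are open
- jig_stop: blue stop block at the +x end of the jig, fixed, same origin and axes as the jig: its hard face is the plane x = 70 mm, from y = -31 to 35 mm, its top at z = 52 mm. It carries two brass drill bushes above the plunger; a brass spring housing sticks out behind to x = 121 mm. A block of 110 mm against the face has its centre at x = 15 mm
- plunger (a joint): travel of the round brass sprung plunger (12 mm diameter) into the stop face, in m: 0 = fully out, 12 mm proud of the stop face; 0.012 = pushed level with the face, where the block meets the stop. The spring pushes back along -x with about 5 N at 0, rising to 8 N at 0.012; released, it pushes the block back
- plunger_tip (a point): centre of the plunger's front end, at x = 58 mm, y = 0, z = 23 mm in the jig's frame when the plunger is fully out
- oil_can: tinplate oil can with a spout, 69 x 91 x 166 mm, loose, origin under its base; to be left alone
- bung: tapered wooden bung, 50 mm across, 36 mm high, loose, origin under its base; to be left alone
- dowel: small oak dowel lying down, 12 x 80 x 10 mm, loose; to be left alone
- wedge_0: small oak wedge lying down, 26 x 85 x 21 mm, loose; to be left alone

How it is judged:
By the outcome, as a careful person would: the job done as asked, in the order asked, and still so for the second after the job is handed in, while the arm keeps its last pose, push and grip.
It also fails if it takes over 51 s, if anything falls off the work surface, if the arm or the gripper's body presses on something with over 40 N, if the wrist force passes 120 N, or if a joint passes its speed limit or range.

## Working session

There is one attempt and no reset: what is moved stays moved. The work goes in short steps, Python scripts to look and compute and a shell command to move; the robot and the scene stay as the last step left them, time stands still between calls to the robot, and variables do not carry over. Pictures are saved under pics/ and viewed, at most 10 in all, crops included, and the job is handed in when it is done.

```bash
mkdir -p pics; cat > h.py <<'E'
import numpy as np, cv2
from rig import ctrl, viewer, models
def cap(n,f):
    d=viewer.capture(n); cv2.imwrite('pics/'+f,d['color'][:,:,::-1]); return d
def ray(d,u,v,fish=False):
    f=240/np.tan(np.radians(d['vertical_fov'])/2); a=np.array([u-d['cx'],v-d['cy']],float)
    if fish:
        r=np.hypot(*a); t=r/f; c=np.array([*(a/max(r,1e-9)*np.sin(t)),np.cos(t)])
    else: c=np.array([a[0]/f,a[1]/f,1])
    P=np.array(d['pose']); return P[:3,3],P[:3,:3]@c
def onz(d,u,v,z,fish=False):
    o,r=ray(d,u,v,fish); return (o+r*(z-o[2])/r[2]).round(1)
def proj(d,p,fish=False):
    P=np.array(d['pose']); f=240/np.tan(np.radians(d['vertical_fov'])/2); c=P[:3,:3].T@(np.array(p,float)-P[:3,3])
    if fish:
        h=np.hypot(c[0],c[1]); k=f*np.arctan2(h,c[2])/max(h,1e-9)
    else: k=f/c[2]
    return (d['cx']+c[0]*k,d['cy']+c[1]*k)
E
python3 - <<'E'
from h import *
s=ctrl.sense(); print(s['ee_rot'],s['eef_pos'],ctrl.grasp_offset)
for c in('top','scene'):
    d=cap(c,c+'0.png'); print(c,d['vertical_fov'],np.array(d['pose']).round(2).tolist())
    for q in('oak_block','drill_jig','jig_stop','plunger','oil_can','bung','dowel','wedge_0'):
        print(q,[(np.round(b['at']),round(b['p'],2)) for b in models.boxes_of(c,q)[:2]])
E
```

```text
[-6.52775336e-04  9.89733734e-01  1.42922034e-01  4.57711155e-05] [ 148.47950489 -503.29758452  230.71325962] 18.700000000000003
top 49.579620062900105 [[0.01, -0.99, 0.13, 398.07], [-1.0, -0.01, 0.0, 247.22], [-0.0, -0.13, -0.99, 896.08], [0.0, 0.0, 0.0, 1.0]]
oak_block [(array([521., 431.,  44.]), 0.87)]
drill_jig [(array([479., 179.,   6.]), 0.87)]
jig_stop [(array([566., 208.,  54.]), 0.96), (array([352., 366.,  35.]), 0.61)]
plunger [(array([560., 208.,  56.]), 0.26)]
oil_can [(array([706., 189.,  54.]), 0.95)]
bung [(array([351., 364.,  35.]), 0.76)]
dowel [(array([350., 100.,   8.]), 0.88)]
wedge_0 [(array([366.,  39.,   8.]), 0.67)]
scene 47.95393146382216 [[-0.8, -0.45, 0.4, 109.52], [-0.6, 0.62, -0.51, 762.87], [-0.01, -0.65, -0.76, 831.55], [0.0, 0.0, 0.0, 1.0]]
oak_block [(array([509., 438.,  44.]), 0.88)]
drill_jig [(array([477., 184.,  10.]), 0.92), (array([697., 196.,  52.]), 0.53)]
jig_stop [(array([556., 217.,  48.]), 0.62)]
plunger []
oil_can [(array([699., 199.,  53.]), 0.91), (array([360.,  44.,   9.]), 0.61)]
bung [(array([349., 372.,  36.]), 0.63)]
dowel [(array([346., 104.,   8.]), 0.55)]
wedge_0 [(array([361.,  44.,  12.]), 0.88)]
```

View pics/top0.png

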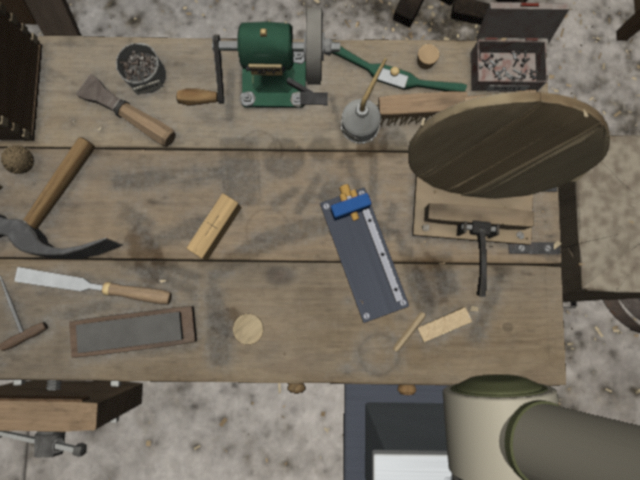

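View pics/scene0.png

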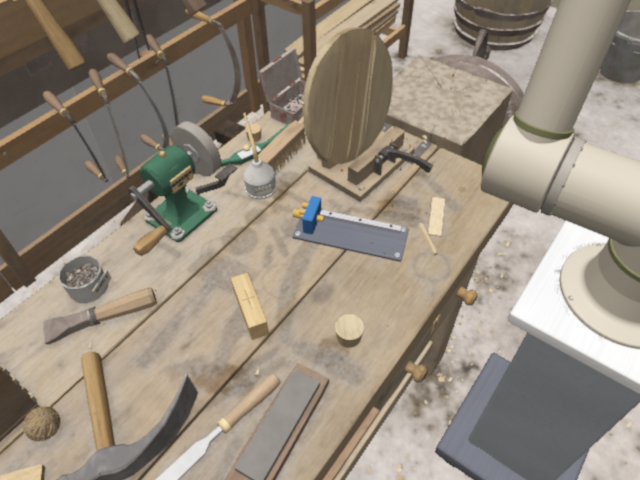

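The top view shows the block at about (213,226), the jig bed with corners near (321,203), (366,190), (408,302) and (366,321), the blue stop at (351,206), and the fence on the bed's right side. A tall wooden disc at about (510,145) stands near the jig. I'll refine these on enlarged crops.

```bash
python3 - <<'E'
from h import *
a=cv2.imread('pics/top0.png')
j=cv2.resize(a[180:330,310:420],None,fx=4,fy=4,interpolation=cv2.INTER_CUBIC)
b=cv2.resize(a[185:265,180:250],None,fx=5,fy=5,interpolation=cv2.INTER_CUBIC)
o=np.zeros((600,790,3),np.uint8); o[:600,:440]=j; o[:400,440:790]=b
cv2.imwrite('pics/crop0.png',o)
E
```

```text
(no output)
```

View pics/crop0.png

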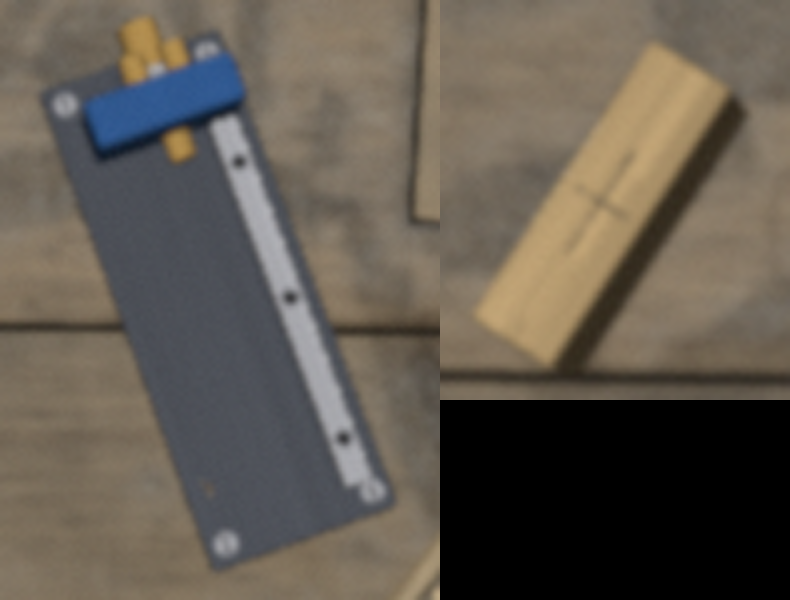

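The crop shows the bed corners at (40,95), (218,38), (395,503) and (218,570). The block's top corners are at (653,42), (733,92), (553,367) and (477,315). I'll fit both poses to these.

```bash
python3 - <<'E'
from h import *
d=viewer.capture('top')
def fit(px,model,z):
    w=np.array([onz(d,u,v,z)[:2] for u,v in px]); m=np.array(model,float)
    mc,wc=m.mean(0),w.mean(0); H=(m-mc).T@(w-wc); U,S,V=np.linalg.svd(H); R=V.T@np.diag([1,np.sign(np.linalg.det(V.T@U.T))])@U.T
    t=wc-R@mc; print('pos',t.round(1),'yaw',np.degrees(np.arctan2(R[1,0],R[0,0])).round(2),'res',(w-(m@R.T+t)).round(1).tolist())
J=[(310+x/4,180+y/4) for x,y in((40,95),(218,38),(395,503),(218,570))]
fit(J,[(110,48),(110,-36),(-110,-36),(-110,48)],8)
B=[(180+(x-440)/5,185+y/5) for x,y in((653,42),(733,92),(553,367),(477,315))]
fit(B,[(55,16),(55,-16),(-55,-16),(-55,16)],45)
for p in((351,364,36),(706,189,50)): print(p, proj(d,p))
# disc/clamp footprint
for u,v in((415,180),(413,236),(530,240),(485,290),(428,210),(428,222)): print((u,v),onz(d,u,v,20)[:2],onz(d,u,v,50)[:2])
s=ctrl.sense()
from scipy.spatial.transform import Rotation as R
print(R.from_quat(np.roll(s['ee_rot'],-1)).as_matrix().round(3))
E
```

```text
pos [481.4 169.1] yaw 20.6 res [[-0.6, -1.3], [-4.0, 0.0], [2.0, 2.5], [2.6, -1.2]]
pos [521.2 428.1] yaw -31.15 res [[-0.8, 0.6], [-1.0, 0.8], [0.7, 0.2], [1.1, -1.5]]
(351, 364, 36) (np.float64(249.45051497589228), np.float64(330.1014146625594))
(706, 189, 50) (np.float64(357.77727048483723), np.float64(118.47869684034356))
(415, 180) [608.   88.2] [600.8  93.6]
(413, 236) [510.7  92.7] [506.8  98. ]
(530, 240) [ 506.  -105.6] [502.3 -93.6]
(485, 290) [420.7 -26.9] [419.9 -17.5]
(428, 210) [555.8  66.6] [550.4  72.8]
(428, 222) [535.   66.9] [530.3  73.1]
[[ 0.959  0.283 -0.   ]
 [ 0.283 -0.959 -0.   ]
 [-0.     0.    -1.   ]]
```

```bash
P="python3 -m pendant"
python3 -m pendant '0.0345 -0.0438 0 0;0.0345 -0.0438 0 0;0.0345 -0.0438 0 0;0.0345 -0.0438 0 0;0.0345 -0.0438 0 0;0.0345 -0.0438 0 0;0.0345 -0.0438 0 0;0.0345 -0.0438 0 0;0.0345 -0.0438 0 0' 1
python3 -m pendant '0.0345 -0.0438 0 0;0.0345 -0.0438 0 0;0.0345 -0.0438 0 0;0.0345 -0.0438 0 0;0.0345 -0.0438 0 0;0.0345 -0.0438 0 0;0.0345 -0.0438 0 0;0.0345 -0.0438 0 0;0.0345 -0.0438 0 0'
python3 -m pendant '0 0 0 -0.185;0 0 0 -0.185;0 0 0 -0.185;0 0 0 -0.185;0 0 0 -0.185;0 0 0 -0.185;0 0 0 -0.185;0 0 0 -0.185;0 0 0 -0.185;0 0 0 -0.185'
python3 -m pendant '0 0 0 -0.185;0 0 0 -0.185;0 0 0 -0.092;0 0 0 0'
python3 - <<'E'
from h import *
from scipy.spatial.transform import Rotation as R
d=cap('wrist','w1.png'); s=ctrl.sense(); M=R.from_quat(np.roll(s['ee_rot'],-1)).as_matrix()
print(s['time_s'],s['eef_pos'],np.degrees(np.arctan2(M[1,0],M[0,0])),s['joints'])
t=np.array(d['pose']);print(t.round(2).tolist(),d['vertical_fov'],d['cx'],d['cy'])
print(models.boxes_of('wrist','oak_block')[:1])
c,sn=np.cos(np.radians(-31.15)),np.sin(np.radians(-31.15))
for m in((55,16),(55,-16),(-55,-16),(-55,16)): print(proj(d,(521.2+c*m[0]-sn*m[1],428.1+sn*m[0]+c*m[1],45),True))
E
```

```text
time_s: 2.08
eef_pos: [335.2, -35.9, 231.7]
ee_rot: [0.0, 0.99, 0.143, 0.001]
force: [0.4, -1.3, -0.5]
grip_width: 1.002
grip_force: 0.0
time_s: 3.2
eef_pos: [521.5, 430.0, 231.3]
ee_rot: [0.0, 0.99, 0.143, 0.0]
force: [1.2, 0.1, 0.5]
grip_width: 1.004
grip_force: 0.0
time_s: 4.45
eef_pos: [521.1, 428.3, 231.1]
ee_rot: [-0.0, 0.479, 0.878, -0.0]
force: [-0.4, -0.4, -0.4]
grip_width: 0.998
grip_force: 0.0
time_s: 4.95
eef_pos: [521.1, 428.3, 231.2]
ee_rot: [-0.0, 0.268, 0.963, -0.0]
force: [0.5, -0.5, 0.5]
grip_width: 1.0
grip_force: 0.0
5.0 [521.11184461 428.29833878 231.19647147] 148.78463387201413 [ 5.14659645e-01  6.61897883e-01  9.64474212e-01  2.09213779e-05
  1.51538640e+00 -5.11326933e-01]
[[0.52, 0.82, 0.23, 462.92], [0.86, -0.5, -0.14, 463.44], [-0.0, 0.27, -0.96, 373.64], [0.0, 0.0, 0.0, 1.0]] 65.70646984690485 321.8464465879838 236.65325437442579
[{'at': [520.4, 436.2, 43.4], 'p': 0.84}]
(np.float64(339.0789889685732), np.float64(269.7830602172704))
(np.float64(305.17145832917976), np.float64(269.80882997757084))
(np.float64(303.7934155248065), np.float64(151.521627946914))
(np.float64(340.24161547092024), np.float64(151.48810995643223))
```

View pics/w1.png

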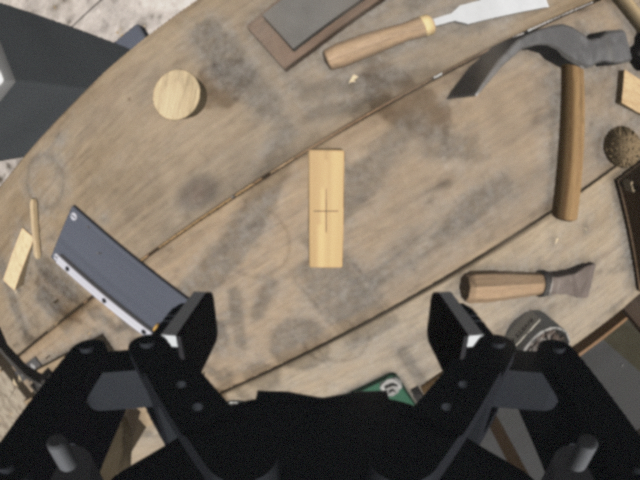

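The wrist view shows the block's top with corners near (309,150), (343,149), (343,267) and (310,267), and its edges run parallel to the fingers' plane. It sits about 4 px to the right of my prediction.

```bash
python3 - <<'E'
from h import *
d=viewer.capture('wrist')
im=d['color'].astype(int); 
k=((im[:,:,0]>185)&(im[:,:,0]-im[:,:,2]>45)).astype(np.uint8)
k=cv2.morphologyEx(cv2.morphologyEx(k,1*cv2.MORPH_CLOSE,np.ones((5,5))),cv2.MORPH_OPEN,np.ones((3,3)))
n,l,st,c=cv2.connectedComponentsWithStats(k); i=l[185,320]; print(i,st[i],c[i])
q=cv2.findContours((l==i).astype(np.uint8),0,1)[0][0][:,0]
w=np.array([onz(d,u,v,45,True)[:2] for u,v in q],np.float32); print(cv2.minAreaRect(w))
s=ctrl.sense(); a=np.radians(148.785); e=np.array(cv2.minAreaRect(w)[0])-s['eef_pos'][:2]
print('tool dx,dy mm',e@[np.cos(a),np.sin(a)],e@[np.sin(a),-np.cos(a)])
E
```

```text
7 [ 289  150   56  118 4159] [325.039673   207.52488579]
((516.7720947265625, 424.75927734375), (48.97195053100586, 108.60757446289062), 58.66557312011719)
tool dx,dy mm 1.901290872194175 -5.270678821056454
```

```bash
python3 - <<'E'
from h import *
d=viewer.capture('wrist')
w=np.array([onz(d,u,v,45,True)[:2] for u,v in((309,150),(343.5,149.5),(343.5,267.5),(310,267.5))],np.float32); print(cv2.minAreaRect(w),w.mean(0))
s=ctrl.sense(); a=np.radians(148.785); e=w.mean(0)-s['eef_pos'][:2]
print(e@[np.cos(a),np.sin(a)],e@[np.sin(a),-np.cos(a)])
x=((w[0]+w[1])-(w[2]+w[3]));print(np.degrees(np.arctan2(x[1],x[0])))
E
```

```text
((521.595703125, 432.2844543457031), (31.501773834228516, 109.60771179199219), 59.45758819580078) [521.67505 432.57498]
1.7267555657159281 3.9416644192961936
149.15308
```

```bash
python3 -m pendant '0.0017 0.0039 0.05 -0.006;0 0 0.05 0;0 0 0.05 0;0 0 0.04 0;0 0 0.028 0;0 0 0 0;0 0 0 0' 1 40
python3 -m pendant '0 0 0 0;0 0 0 0;0 0 0 0;0 0 0 0;0 0 0 0;0 0 0 0;0 0 0 0;0 0 0 0' 0 60
```

```text
time_s: 6.02
eef_pos: [522.4, 433.0, 14.9]
ee_rot: [0.001, 0.265, 0.964, 0.001]
force: [-0.3, 0.9, 0.7]
grip_width: 0.998
grip_force: 0.0
time_s: 7.02
eef_pos: [522.0, 432.7, 13.9]
ee_rot: [0.0, 0.265, 0.964, 0.0]
force: [-0.7, 1.1, 5.2]
grip_width: 0.364
grip_force: 61.2
```

```bash
python3 -m pendant '0 0 -0.03 0;0 0 -0.06 0;-0.0134 -0.0433 -0.01 0;-0.0134 -0.0433 0 0;-0.0134 -0.0433 0 0;-0.0134 -0.0433 0 0;-0.0134 -0.0433 0 0;-0.0134 -0.0433 0 0' 0 60
python3 -m pendant '0 0 0 -0.179;0 0 0 -0.179;0 0 0 -0.179;0 0 0 -0.179;0 0 0 -0.181;0 0 0 0;0 0 0 0'
python3 - <<'E'
from h import *
from scipy.spatial.transform import Rotation as R
d=cap('wrist','w2.png'); s=ctrl.sense(); M=R.from_quat(np.roll(s['ee_rot'],-1)).as_matrix()
print(s['time_s'],s['eef_pos'],np.degrees(np.arctan2(M[1,0],M[0,0])),s['joints'])
E
```

```text
time_s: 8.02
eef_pos: [457.1, 166.8, 112.9]
ee_rot: [-0.0, 0.265, 0.964, -0.0]
force: [0.6, -0.1, -1.6]
grip_width: 0.357
grip_force: 60.5
time_s: 8.9
eef_pos: [457.7, 168.1, 113.1]
ee_rot: [-0.0, -0.177, 0.984, 0.0]
force: [0.8, -0.2, -1.8]
grip_width: 0.362
grip_force: 60.6
8.95 [457.79717587 168.1260974  113.16596727] -159.5275622498516 [ 1.11156833e-01  3.64864249e-01  1.76167658e+00  2.73841324e-05
  1.01541046e+00 -1.81696536e+00]
```

View pics/w2.png

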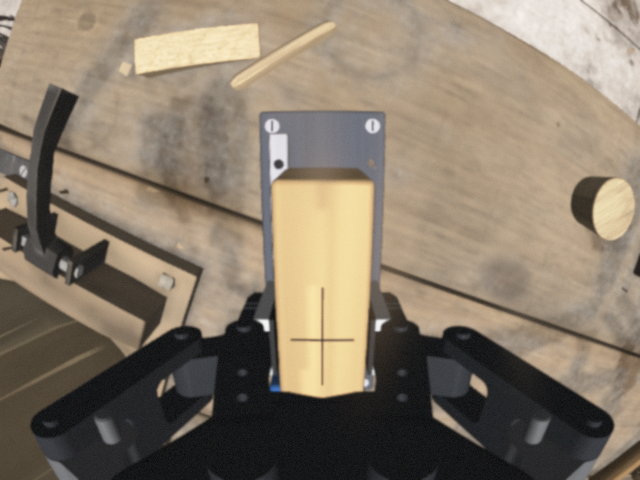

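The wrist view shows the held block and the bed's open end with corners (261,112) and (385,111). The fence end is at (270–287,134), and the fence face edge is near u=287. I'll measure the jig pose from these.

```bash
python3 - <<'E'
from h import *
d=viewer.capture('wrist'); s=ctrl.sense()
T=s['eef_pos'][:2]; a=np.radians(-159.53); X=np.array([np.cos(a),np.sin(a)]);Y=np.array([np.sin(a),-np.cos(a)])
for n,u,v,z in(('c-36',261,112,8),('c48',385,111,8),('edge-36',264.5,230,8),('edge48',382.5,230,8),('fenceend',279,134.5,18),('face',287,135,18),('face2',288,165,18)):
    w=onz(d,u,v,z,True)[:2]; print(n,w,'tool',(w-T)@X,(w-T)@Y)
print(onz(d,273,181,113.2-13.9+45-45,True), [ ((onz(d,u,v,z,True)[:2]-T)@X,(onz(d,u,v,z,True)[:2]-T)@Y) for u,v,z in((273,182,144),(373,182,144),(322,340,144))])
E
```

```text
c-36 [392.  101.1] tool 85.09492244710572 -39.78696016444788
c48 [362.7 177.7] tool 85.75647252333593 42.2228706578178
edge-36 [467.5 129.7] tool 4.36043442174433 -39.39652030636577
edge48 [438.9 206.4] tool 4.331214008388727 42.4621942337945
fenceend [402.  118.7] tool 69.57135084269503 -26.7954735427123
face [400.6 123.7] tool 69.13436397896979 -21.621592747706337
face2 [418.5 130.8] tool 49.88166186054678 -21.229851584092586
[418.8 131.9  99.3] [(np.float64(54.25760937400322), np.float64(-14.366100178376168)), (np.float64(54.16263162113356), np.float64(15.912621380277196)), (np.float64(-0.1560550494047745), np.float64(0.43940974248584436))]
```

```bash
python3 -m pendant '0 0.002 0.03 -0.004;0 0 0.03 0;0 0 0.02 0;0 0 0.008 0;0 0 0 0;0 0 0 0'
python3 -m pendant '0 0 0.001 0;0 0 0.001 0;0 0 0.001 0;0 0 0 0'
```

```text
time_s: 9.75
eef_pos: [457.7, 170.1, 26.1]
ee_rot: [0.001, -0.181, 0.983, -0.0]
force: [0.7, -0.1, -0.7]
grip_width: 0.366
grip_force: 60.5
time_s: 10.25
eef_pos: [457.2, 170.0, 22.2]
ee_rot: [-0.0, -0.181, 0.983, 0.0]
force: [0.1, -0.9, -0.9]
grip_width: 0.368
grip_force: 60.5
```

```bash
python3 -m pendant '0 0 0.0005 0;0 0 0 0;0 0 0 0'
python3 -m pendant '0 0 0.0005 0;0 0 0 0;0 0 0 0'
python3 -m pendant '0 0 0.0005 0;0 0 0 0;0 0 0 0'
```

```text
time_s: 10.62
eef_pos: [457.2, 170.0, 21.9]
ee_rot: [0.0, -0.181, 0.983, -0.0]
force: [-0.4, 0.0, 0.1]
grip_width: 0.368
grip_force: 60.8
time_s: 11.0
eef_pos: [457.3, 170.0, 21.9]
ee_rot: [0.0, -0.181, 0.983, -0.0]
force: [-3.5, -1.3, 7.5]
grip_width: 0.366
grip_force: 61.9
time_s: 11.38
eef_pos: [457.3, 170.0, 21.8]
ee_rot: [0.0, -0.181, 0.983, -0.0]
force: [-5.9, -1.1, 13.9]
grip_width: 0.365
grip_force: 62.8
```

```bash
python3 -m pendant '0 -0.003 -0.0005 0;0 -0.002 0 0;0 0 0 0;0 0 0 0'
python3 -m pendant '0 -0.001 0 0;0 0 0 0;0 0 0 0'
python3 -m pendant '0 -0.001 0 0;0 0 0 0;0 0 0 0'
```

```text
time_s: 11.88
eef_pos: [459.3, 165.6, 21.8]
ee_rot: [0.001, -0.181, 0.983, 0.0]
force: [-1.6, 2.4, 6.9]
grip_width: 0.362
grip_force: 61.6
time_s: 12.25
eef_pos: [459.7, 164.8, 21.9]
ee_rot: [0.001, -0.181, 0.983, 0.0]
force: [-2.8, 3.5, 6.9]
grip_width: 0.367
grip_force: 61.6
time_s: 12.62
eef_pos: [460.1, 163.9, 21.9]
ee_rot: [0.001, -0.181, 0.983, 0.0]
force: [-2.8, 3.9, 6.8]
grip_width: 0.367
grip_force: 61.5
```

```bash
python3 -m pendant '0 -0.0007 0 0;0 0 0 0;0 0 0 0'
python3 -m pendant '0 -0.0007 0 0;0 0 0 0;0 0 0 0'
python3 -c "
from h import *
cap('wrist','w3.png');s=ctrl.sense();print(s['force'],s['wrist_torque'])"
```

```text
time_s: 13.0
eef_pos: [460.3, 163.3, 21.9]
ee_rot: [0.001, -0.181, 0.983, 0.0]
force: [-0.9, 3.7, 6.7]
grip_width: 0.366
grip_force: 61.5
time_s: 13.38
eef_pos: [460.5, 162.9, 21.9]
ee_rot: [0.001, -0.181, 0.984, 0.001]
force: [-2.2, 5.5, 7.4]
grip_width: 0.366
grip_force: 61.7
[-2.01476617  5.68486674  7.39395234] [ 0.96471663  0.43068949 -0.11444344]
```

View pics/w3.png

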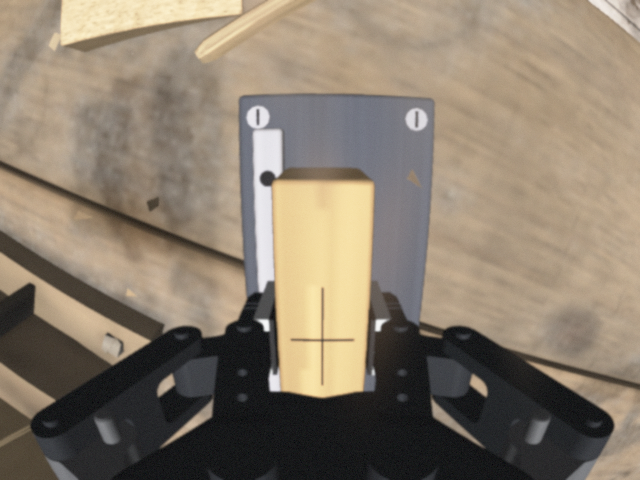

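The block is now at the fence: its lower corner at about (281,168) meets the fence edge at u≈283, and the side force is starting to rise.

```bash
python3 -m pendant '0 -0.0005 0 0;0 0 0 0;0 0 0 0'
python3 -m pendant '0 -0.0005 0 0;0 0 0 0;0 0 0 0'
python3 -c "
from h import *
s=ctrl.sense();print(s['force'],s['wrist_torque'])"
```

```text
time_s: 13.8
eef_pos: [460.5, 162.9, 21.9]
ee_rot: [0.001, -0.181, 0.984, 0.001]
force: [-2.6, 9.3, 7.4]
grip_width: 0.368
grip_force: 61.8
time_s: 14.18
eef_pos: [460.5, 162.8, 21.9]
ee_rot: [0.001, -0.181, 0.984, 0.001]
force: [-2.4, 13.0, 8.7]
grip_width: 0.365
grip_force: 61.8
[-2.36997258 13.04371578  8.74884131] [ 2.18154811  0.67493844 -0.09674973]
```

Flush against the fence with no notable yaw moment. Next I slide it towards the stop, which is about 39 mm away.

```bash
python3 -m pendant '-0.004 0 0 0;-0.004 0 0 0;-0.004 0 0 0;-0.004 0 0 0;-0.004 0 0 0;-0.003 0 0 0;0 0 0 0;0 0 0 0'
python3 -c "
from h import *
s=ctrl.sense();print(s['force'],s['wrist_torque'])"
```

```text
time_s: 15.18
eef_pos: [479.7, 170.1, 21.9]
ee_rot: [-0.003, -0.181, 0.983, 0.001]
force: [-16.2, 3.7, 20.8]
grip_width: 0.369
grip_force: 63.3
[-16.2035703    3.6951049   20.82466074] [ 0.64827487  2.25903037 -0.18648699]
```

```bash
python3 -m pendant '0 0 -0.0006 0;0 0 0 0'
python3 -m pendant '-0.002 0 0 0;-0.002 0 0 0;-0.002 0 0 0;-0.002 0 0 0;0 0 0 0;0 0 0 0'
python3 -c "
from h import *
s=ctrl.sense();print(s['force'],s['wrist_torque'])"
```

```text
time_s: 15.42
eef_pos: [479.7, 170.1, 21.9]
ee_rot: [-0.003, -0.181, 0.983, 0.001]
force: [-12.9, 3.4, 11.9]
grip_width: 0.369
grip_force: 62.3
time_s: 16.18
eef_pos: [486.2, 172.5, 22.0]
ee_rot: [-0.004, -0.181, 0.983, 0.001]
force: [-19.9, 0.5, 18.8]
grip_width: 0.367
grip_force: 63.2
[-19.92092007   0.48176693  18.77649161] [ 0.11419074  2.71273078 -0.22219237]
```

```bash
python3 -m pendant '0 0 -0.0006 0;0 0 0 0;0 0 0 0' 0 40
python3 -m pendant '-0.002 0 0 0;-0.002 0 0 0;-0.002 0 0 0;0 0 0 0;0 0 0 0'
python3 -c "
from h import *
s=ctrl.sense();print(s['force'],s['wrist_torque'])"
```

```text
time_s: 16.55
eef_pos: [486.2, 172.5, 22.0]
ee_rot: [-0.004, -0.181, 0.983, 0.001]
force: [-16.3, 0.5, 11.7]
grip_width: 0.364
grip_force: 62.1
time_s: 17.18
eef_pos: [491.6, 174.6, 22.1]
ee_rot: [-0.004, -0.181, 0.983, 0.001]
force: [-17.9, -0.9, 12.8]
grip_width: 0.368
grip_force: 62.5
[-17.88541392  -0.94828846  12.80831714] [ 0.11391035  2.51632256 -0.24662834]
```

```bash
python3 -m pendant '-0.002 -0.0004 0 0;-0.002 0 0 0;0 0 0 0;0 0 0 0' 0 40
python3 -m pendant '-0.001 0 0 0;0 0 0 0;0 0 0 0'
python3 -m pendant '-0.001 0 0 0;0 0 0 0;0 0 0 0'
python3 -c "
from h import *
s=ctrl.sense();print(s['force'],s['wrist_torque'])"
```

```text
time_s: 17.68
eef_pos: [494.8, 175.8, 22.1]
ee_rot: [-0.005, -0.181, 0.983, 0.001]
force: [-21.8, -0.3, 16.5]
grip_width: 0.36
grip_force: 63.0
time_s: 18.05
eef_pos: [495.6, 176.0, 22.1]
ee_rot: [-0.005, -0.181, 0.983, 0.001]
force: [-22.3, -0.4, 18.6]
grip_width: 0.365
grip_force: 63.0
time_s: 18.42
eef_pos: [496.5, 176.4, 22.1]
ee_rot: [-0.005, -0.181, 0.983, 0.001]
force: [-22.0, -1.3, 17.2]
grip_width: 0.365
grip_force: 63.0
[-21.988445    -1.33580804  17.16086209] [ 0.11436399  3.23184585 -0.28358339]
```

```bash
python3 -m pendant '-0.001 0 0 0;0 0 0 0;0 0 0 0'
python3 -m pendant '-0.001 0 0 0;0 0 0 0;0 0 0 0'
python3 -m pendant '-0.001 -0.0003 0 0;0 0 0 0;0 0 0 0'
```

```text
time_s: 18.8
eef_pos: [496.5, 176.4, 22.1]
ee_rot: [-0.007, -0.181, 0.983, 0.001]
force: [-28.9, -3.3, 22.5]
grip_width: 0.368
grip_force: 63.8
time_s: 19.18
eef_pos: [496.5, 176.4, 22.1]
ee_rot: [-0.008, -0.181, 0.983, 0.0]
force: [-33.7, -6.7, 26.3]
grip_width: 0.367
grip_force: 64.3
time_s: 19.55
eef_pos: [496.6, 176.4, 21.9]
ee_rot: [-0.009, -0.181, 0.983, 0.0]
force: [-38.4, -7.2, 29.1]
grip_width: 0.368
grip_force: 64.7
```

The stop is reached: the TCP has stalled at (496.5,176.4) while the force climbs. I'll ease off the over-push and check whether the block stayed flat or tilted with the tool.

```bash
python3 -m pendant '0.001 0 0 0;0.001 0 0 0;0 0 -0.0005 0;0 0 0 0;0 0 0 0'
python3 - <<'E'
from h import *
a=cv2.imread('pics/w3.png',0).astype(np.float32)
d=cap('wrist','w4.png'); b=cv2.imread('pics/w4.png',0).astype(np.float32)
for n,(r0,r1,c0,c1) in dict(rear=(172,205,285,365),cross=(285,385,295,355),rearL=(172,205,262,300),rearR=(172,205,350,385),pads=(285,390,225,270)).items():
    h=cv2.createHanningWindow((c1-c0,r1-r0),cv2.CV_32F)
    print(n,cv2.phaseCorrelate(a[r0:r1,c0:c1],b[r0:r1,c0:c1],h))
s=ctrl.sense(); print(s['eef_pos'],s['force'],s['ee_rot'])
E
```

```text
time_s: 20.18
eef_pos: [496.6, 176.4, 22.0]
ee_rot: [-0.007, -0.181, 0.983, 0.001]
force: [-24.8, -0.1, 13.4]
grip_width: 0.365
grip_force: 62.5
rear ((0.18780240491714295, -0.19047137664913194), 0.7213379840056101)
cross ((-0.3641736980506849, -0.6495993455897988), 0.8053968849182129)
rearL ((-0.3325007444658006, 0.26317698333839346), 0.4533359189828237)
rearR ((0.006108708661500373, -0.843177689481486), 0.8947873741020391)
pads ((0.45998370258191557, 0.020737942680405297), 1.1683916880760663)
[496.64961097 176.40998351  21.96535543] [-24.97332127  -0.17536876  14.4385258 ] [-6.62831425e-03 -1.81161792e-01  9.83430632e-01  8.14021798e-04]
```

View pics/w4.png

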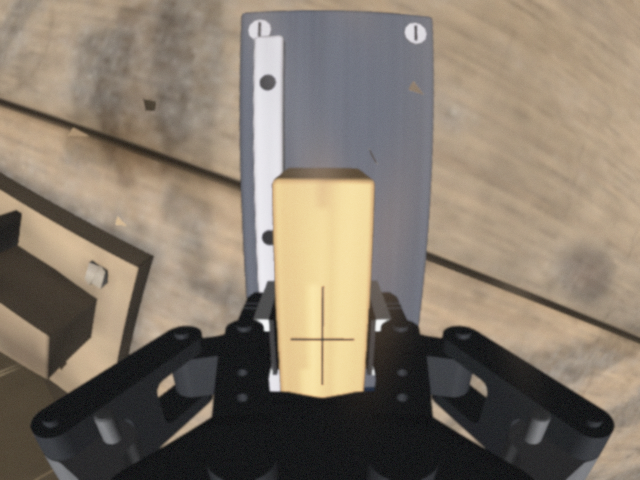

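The picture shows the block alongside the fence at the inner end of the bed, with its image position in the gripper almost unchanged. I'll work out what image shift a flat block would give.

```bash
python3 - <<'E'
from h import *
from scipy.spatial.transform import Rotation as R
d=viewer.capture('wrist'); s=ctrl.sense()
T=np.eye(4);T[:3,:3]=R.from_quat(np.roll(s['ee_rot'],-1)).as_matrix();T[:3,3]=s['eef_pos']
print('tool z axis',T[:3,2])
C=np.linalg.inv(T)@np.array(d['pose']); dd=dict(d,pose=C); pv=np.array([0,0,-22.])
for n,p in dict(cross=(0,0,-31),rear=(55,0,-31),rearbot=(55,0,14)).items():
    p=np.array(p,float)
    for t in(0.76,-0.76):
        q=pv+R.from_euler('y',t,degrees=True).apply(p-pv)
        print(n,t,'dz',q[2]-p[2],np.subtract(proj(dd,q,True),proj(dd,p,True)).round(2),np.round(proj(dd,p,True)))
# tilt of pencil/edges: rear top edge row subpixel, both pictures
for f in('w2','w3','w4'):
    g=cv2.imread(f'pics/{f}.png',0).astype(float)[165:205,300:350].mean(1); e=np.diff(g); k=e[8:25].argmax()+8; w=e[k-2:k+3]; print(f,165.5+k+(w*np.arange(-2,3)).sum()/w.sum())
E
```

```text
tool z axis [-1.33291610e-02 -8.23503178e-04 -9.99910824e-01]
cross 0.76 dz 0.0007917499885721213 [0.   0.29] [321. 340.]
cross -0.76 dz 0.0007917499885721213 [-0.   -0.29] [321. 340.]
rear 0.76 dz -0.7287344839112322 [-0.01  0.69] [320. 179.]
rear -0.76 dz 0.7303179838883764 [ 0.01 -0.65] [320. 179.]
rearbot 0.76 dz -0.7326932338540857 [-0.01 -0.98] [321. 167.]
rearbot -0.76 dz 0.7263592339455229 [0.01 0.99] [321. 167.]
w2 179.84183931278423
w3 179.86770280515543
w4 178.7666996536368
```

The rear top edge moved −1.1 px and the cross −0.65 px. That matches the block pivoting level in the pads, so it is lying flat. The TCP has not moved off the stop, and the fence and bed forces are still there, so I'm handing in.

```bash
python3 -m pendant '0 0 0 0;0 0 0 0;0 0 0 0'
python3 -c "
from rig import ctrl
print(ctrl.finish_job())"
```

```text
time_s: 20.65
eef_pos: [496.6, 176.4, 22.0]
ee_rot: [-0.007, -0.181, 0.983, 0.001]
force: [-24.9, 0.1, 14.3]
grip_width: 0.363
grip_force: 62.5
the job is handed in; nothing more can be done
None
```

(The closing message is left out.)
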